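Make up two clock repair kits

ROBOT

A 6-joint arm with a two-finger parallel gripper is mounted at the origin on the work surface. World frame = base frame: x ahead of the robot, y to its left, z up, the work surface at z = 0. Lengths are in m, angles in rad, forces in N, time in s.
With the tool pointing down it reaches from about 0.225 to 0.875 m from the base axis. Payload 3.4 kg.
Tool frame: the origin (TCP) lies at the very end of the fingers, on their centre line; the grasp point (between the pads) lies 19 mm behind it; z points along the fingers, y is the line along which they close (so a half turn about z gives the same grasp; the last joint's range is limited). The gripper opens to 85 mm and grips with 20 to 120 N. Pads are 22 mm wide; open, the fingers measure 114 mm over their backs; the gripper's body (76 mm by 85 mm) begins 54 mm behind the grasp point. The pads swing forward as they close: fully open they stand 13 mm farther back than shut.
Start: joints at [1.189, 0.276, 1.505, -0, 1.361, -0.121], TCP at [0.148, 0.556, 0.231] pointing down, gripper open.
Joint ranges: [-2.89, 2.89], [-0.75, 2.08], [0.22, 2.7], [-1.18, 4.32], [0.11, 2.71], [-2.7, 2.7]. Speed limits (rad/s): [2.57, 2.57, 3.14, 3.14, 3.14, 3.14].

INTERFACE

Orientations are given as a rotation vector (axis times angle).
In Python, from rig import robot, cams, spot_in, cut_out gives the robot as it stands.
- The arm moves only by the tool servo_tool, never from a script. Its argument "series" is a list of rows, each a list of 3 entries, a list of its own where there are three numbers: the closure, from 0 (fully open) to 1 (shut), then the shift along the world's x, y, z in m, then the turn, a rotation vector about the world's x, y, z in rad. In form: [[grip, [dx, dy, dz], [ax, ay, az]], ...]. A call has 1 to 8 rows; each row is the pose to reach, as a shift and turn from the pose commanded when the call began; what a row does not reach only later rows make up. A row lasts 1/10 s, in which the tool goes at most 50 mm and 8.59 degrees, less where a joint would pass 70% of its speed; a pose out of reach is approached as far as the arm can. A call with a gripper value outside its range is refused whole. The fingers move at their own pace and stop on an object; "force" is the grip in N (left out, the last holds). Time passes only in rows, so rows that repeat a pose let the fingers close. It gives the time, the measured TCP pose, the force, the opening and the grip force at its end, in the units of the state.
- robot.state(): the state, without advancing time (a new reading comes with each control period).
- cams.camera(name): name is "side" or "top"; returns a dict with "color" (384x512x3 uint8, red, green, blue), "fovy" (degrees; the focal length in pixels is half the picture's height over the tangent of half this angle, whatever the lens; pixels are square), "cx", "cy" (the principal point, pixels), "distortion" ([k1, k2, p1, p2, k3] as OpenCV has them; the pictures are not rectified), "eye" and "rotation" of the camera in the world. Camera axes: x right, y down, z forward; pixel columns grow to the right and rows downward; lengths in m; the calibration is good to about 2 mm. A picture is of the moment at which its call begins. There is no depth.
- robot.job_done(): hands the job in; it is judged then, once.
Trained networks look in a picture, given as the dict that the camera call returned (one of the last four; its "shot" number tells which), for a name from the list of things; names that differ only in an ending like _2 or _b are one class to them, and where a whole thing is asked for, a point or a joint stands for the part that bears it (a point fixed in the world has none). Each returns a list of dicts, best first, with "conf" (0 to 1); they miss things now and then, are a little off and sometimes report something else, mostly with a low value. They report only what shows in the picture. A call takes as long as a camera call.
- spot_in(picture, thing): "point" ([row, column] in pixels, amid what is visible of it).
- cut_out(picture, thing): "region" (384x512 bool, what is visible of it) and "point" ([row, column] in pixels, amid what is visible of it).
The state is a dict: "clock": time; "qpos": joint angles; "joint_velocities": joint speeds; "effort": joint torques, N m; "tcp_pos": TCP position; "orientation": TCP orientation; "wrist_force": force on the tool from outside, world axes, zero at the start; "ft_torque": the same for the moment, N m; "width": opening from 0.0 (shut) to 1.0 (fully open); "finger_force": force on a finger pad.
Only numpy, scipy, OpenCV 4.12 (cv2) and the standard library are available. Lean on these libraries where they do the work, as an engineer would, in place of code of your own. Each camera call takes 0.05 s, during which the arm holds its last target. There are 200 camera calls.

TASK

Make up the kits for two clock repairs. Into the wooden tray go the larger brass barrel, upright in the wide compartment, and the square clock dial from the slotted rack, standing upright in the narrow compartment; into the aluminium tray go the black quartz movement, shaft up, and the brass pendulum bob, both lying flat on the tray's floor. Leave the smaller barrel, the oil jar and the screwdriver where they are.

Things in the scene. Friction and masses are not known exactly. Their poses are not given: they have to be found in the camera images.
- big_barrel_center (a point): Centre (half-way up, 17 mm above its underside) of the larger brass mainspring barrel: a plain upright round drum 44 mm in diameter and 34 mm high, standing on the bench. z is its upright axis. About 0.2 kg.
- small_barrel_center (a point): Centre (13 mm above its underside) of the smaller brass barrel: a similar upright drum, only 28 mm in diameter and 26 mm high. Belongs to neither kit and stays where it is (within 30 mm).
- movement_center (a point): Centre of the box of the black quartz clock movement: a black plastic box 90 mm long (its x), 56 mm wide (its y) and 26 mm high (z, up), lying flat on the bench; the centre is 13 mm above its underside. A brass shaft 8 mm in diameter stands 10 mm up from its top, 17 mm from the centre towards +x. About 0.1 kg.
- bob_center (a point): Centre (11 mm above its underside) of the brass pendulum bob lying flat: a round disc 50 mm in diameter and 22 mm thick with bevelled rims (full diameter from 5 to 17 mm above its underside). A steel lug, 8 mm wide and high, sticks out along its +x to 39 mm from the centre, half-way up. z is up. About 0.2 kg.
- dial_center (a point): Centre (30 mm above its lower edge) of the square clock dial: a steel-framed unit 12 mm thick (its x), 64 mm wide (its y) and 60 mm high (z, up) with a white clock face on its +x side. It stands on edge in the rack's slot, its lower edge 4 mm and its top edge 64 mm above the bench; the upper 32 mm stand clear of the rack. About 0.07 kg, heaviest along its lower edge.
- rack: Dark wooden slotted rack block, fixed: 60 mm (its x) by 100 mm (its y), 32 mm high. The slot along its y through the centre is 14 mm wide, 68 mm long and 28 mm deep and holds the dial loosely. Origin: centre of its underside on the bench.
- case_tray: Light wooden tray with two compartments, fixed: outside 120 mm (its x) by 102 mm (its y), floor 4 mm thick, walls and divider 6 mm thick and 18 mm high over the bench (14 mm above the floor). Origin: centre of its underside on the bench, z up. Wide compartment: x from -54 to +22 mm (centre x = -16 mm), y from -45 to +45 mm. Narrow compartment: x from +28 to +54 mm (centre x = +41 mm), y from -45 to +45 mm.
- metal_tray: Plain aluminium tray without a divider, fixed: outside 150 mm (its x) by 180 mm (its y), floor 3 mm thick, rims 5 mm thick and 8 mm high over the bench; inside it measures 140 by 170 mm. Origin: centre of its underside on the bench, z up.
- oil_jar_center (a point): Centre of the small oil jar with a yellow label and white cap, 40 mm in diameter, 60 mm high, a bystander; it stays where it is (within 30 mm).
- screwdriver_grip (a point): Middle of the handle of a screwdriver lying on the bench, 150 mm long, along its x; a bystander; it stays where it is (within 30 mm).

How it is judged:
By the outcome, as a careful person would: the job done as asked, in the order asked, and still so for the second after the job is handed in, with the robot touching nothing.
It also fails if it takes over 125 s, if anything falls off the work surface, if the arm or the gripper's body presses on something with over 40 N, if the wrist force passes 120 N, or if a joint passes its speed limit or range.

## Working session

There is one attempt and no reset: what is moved stays moved. The work goes in short steps, Python scripts to look and compute and a tool call to move; the robot and the scene stay as the last step left them, time stands still between calls to the robot, and variables do not carry over. Pictures are saved under pics/ and viewed, at most 14 in all, crops included, and the job is handed in when it is done.

Besides the shell and the picture viewer there is one more tool, called after "Request:" by a JSON object that holds its "fn" and its "kwargs". servo_tool: Moves the arm, as the interface text tells. Its arguments: {"type":"object","properties":{"series":{"type":"array"},"force":{"type":"number"}},"required":["series"]}

```bash
mkdir -p pics; ls; cat > h.py <<'E'
import numpy as np, cv2
from rig import robot, cams, spot_in, cut_out
def K(c):
    f=c["color"].shape[0]/2/np.tan(np.radians(c["fovy"])/2)
    return np.array([[f,0,c["cx"]],[0,f,c["cy"]],[0,0,1.]])
def ray(c,rc):
    rc=np.atleast_2d(np.array(rc,float))
    u=cv2.undistortPoints(rc[:,None,::-1].copy(),K(c),np.array(c["distortion"],float))[:,0]
    d=np.c_[u,np.ones(len(u))]@np.array(c["rotation"]).T
    return d
def onz(c,rc,z):
    d=ray(c,rc); e=np.array(c["eye"]); return e+d*((z-e[2])/d[:,2])[:,None]
def proj(c,P):
    R=np.array(c["rotation"]).T; t=-R@np.array(c["eye"])
    p,_=cv2.projectPoints(np.atleast_2d(P).astype(float),cv2.Rodrigues(R)[0],t,K(c),np.array(c["distortion"],float))
    return p[:,0,::-1]
def save(c,n,roi=None,s=1):
    im=c["color"][...,::-1]
    if roi: im=im[roi[0]:roi[1],roi[2]:roi[3]]
    cv2.imwrite("pics/"+n,cv2.resize(im,None,fx=s,fy=s,interpolation=cv2.INTER_CUBIC))
E
python3 - <<'E'
from h import *
for n in("top","side"):
    c=cams.camera(n); save(c,n+"0.png",None,1.5); print(n,c["eye"],c["fovy"],np.round(c["rotation"],2).tolist())
    for t in "big_barrel_center small_barrel_center movement_center bob_center dial_center rack case_tray metal_tray oil_jar_center screwdriver_grip".split():
        for r in cut_out(c,t)[:2]:
            cn,_=cv2.findContours(r["region"].astype(np.uint8),0,1)
            if not cn: continue
            k=max(cn,key=cv2.contourArea)[:,0,::-1]
            h={"big":.034,"sma":.026,"mov":.026,"bob":.017,"dia":.064,"rac":.032,"cas":.018,"met":.008,"oil":.06,"scr":.012}[t[:3]]
            w=onz(c,k,h)[:,:2].astype(np.float32); b=cv2.minAreaRect(w)
            print(t,round(r["conf"],2),np.round(r["point"]),np.round(onz(c,r["point"],h)[0,:2],3),"rect",np.round(b[0],3),np.round(b[1],3),round(b[2],1))
E
```

```text
pics
top [ 0.3608775  -0.01195527  0.95154928] 57.673799721585276 [-2.21, 1.98, -0.22]Traceback (most recent call last):
  File "<stdin>", line 10, in <module>
  File "h.py", line 12, in onz
    d=ray(c,rc); e=np.array(c["eye"]); return e+d*((z-e[2])/d[:,2])[:,None]
                                                            ~^^^^^
IndexError: too many indices for array: array is 1-dimensional, but 2 were indexed
```

```bash
python3 - <<'E'
s=open('h.py').read()
s=s.replace('np.array(c["rotation"]).T','cv2.Rodrigues(np.array(c["rotation"],float))[0].T')
open('h.py','w').write(s)
E
cat > m.py <<'E'
from h import *
for n in("top","side"):
    c=cams.camera(n); save(c,n+"0.png",None,1.5); print(n,c["eye"],c["fovy"],np.round(c["rotation"],2).tolist())
    for t in "big_barrel_center small_barrel_center movement_center bob_center dial_center rack case_tray metal_tray oil_jar_center screwdriver_grip".split():
        for r in cut_out(c,t)[:2]:
            cn,_=cv2.findContours(r["region"].astype(np.uint8),0,1)
            if not cn: continue
            k=max(cn,key=cv2.contourArea)[:,0,::-1]
            h={"big":.034,"sma":.026,"mov":.026,"bob":.017,"dia":.064,"rac":.032,"cas":.018,"met":.008,"oil":.06,"scr":.012}[t[:3]]
            w=onz(c,k,h)[:,:2].astype(np.float32); b=cv2.minAreaRect(w)
            print(t,round(r["conf"],2),np.round(r["point"]),np.round(onz(c,r["point"],h)[0,:2],3),"rect",np.round(b[0],3),np.round(b[1],3),round(b[2],1))
E
python3 m.py
```

```text
top [ 0.3608775  -0.01195527  0.95154928] 57.673799721585276 [-2.21, 1.98, -0.22]
big_barrel_center 0.67 [239. 288.] [ 0.436 -0.088] rect [ 0.439 -0.091] [0.039 0.037] 5.5
small_barrel_center 0.45 [236. 356.] [ 0.463 -0.271] rect [ 0.463 -0.264] [0.023 0.029] 23.7
movement_center 0.98 [219. 162.] [0.453 0.251] rect [0.452 0.247] [0.094 0.06 ] 30.3
bob_center 0.5 [223. 218.] [0.458 0.101] rect [0.463 0.1  ] [0.057 0.046] 6.4
dial_center 0.71 [169. 260.] [0.607 0.004] rect [0.611 0.002] [0.021 0.066] 22.0
rack 0.94 [171. 260.] [0.611 0.004] rect [0.612 0.001] [0.07  0.104] 22.2
case_tray 0.66 [162. 184.] [0.617 0.218] rect [0.617 0.209] [0.123 0.11 ] 0.5
case_tray 0.34 [246. 417.] [ 0.452 -0.443] rect [ 0.458 -0.45 ] [0.082 0.032] 21.5
metal_tray 0.76 [181. 335.] [ 0.612 -0.209] rect [ 0.613 -0.207] [0.153 0.185] 0.9
oil_jar_center 0.71 [184.  89.] [0.518 0.458] rect [0.518 0.455] [0.06  0.035] 71.6
screwdriver_grip 0.68 [241. 416.] [ 0.467 -0.442] rect [ 0.463 -0.452] [0.085 0.03 ] 22.4
side [-0.02586905 -0.68725237  0.59724378] 55.54695111431261 [-2.01, 0.73, -0.41]
big_barrel_center
[... 371 characters left out ...]
1 0.094] rect [0.457 0.095] [0.077 0.047] 55.0
dial_center 0.81 [186. 278.] [ 0.604 -0.016] rect [ 0.596 -0.021] [0.084 0.059] 46.4
dial_center 0.49 [267. 305.] [ 0.418 -0.306] rect [ 0.422 -0.305] [0.05  0.025] 44.6
rack 0.77 [198. 277.] [ 0.591 -0.028] rect [ 0.598 -0.019] [0.103 0.114] 22.8
rack 0.48 [150. 170.] [0.513 0.472] rect [0.525 0.47 ] [0.185 0.039] 62.2
case_tray 0.73 [174. 235.] [0.602 0.193] rect [0.608 0.201] [0.136 0.147] 87.7
case_tray 0.31 [149. 171.] [0.533 0.508] rect [0.54  0.498] [0.174 0.041] 64.4
oil_jar_center 0.47 [153. 173.] [0.484 0.387] rect [0.498 0.413] [0.158 0.034] 64.0
screwdriver_grip 0.56 [315. 373.] [ 0.466 -0.45 ] rect [ 0.49  -0.441] [0.157 0.025] 21.1
```

View pics/top0.png

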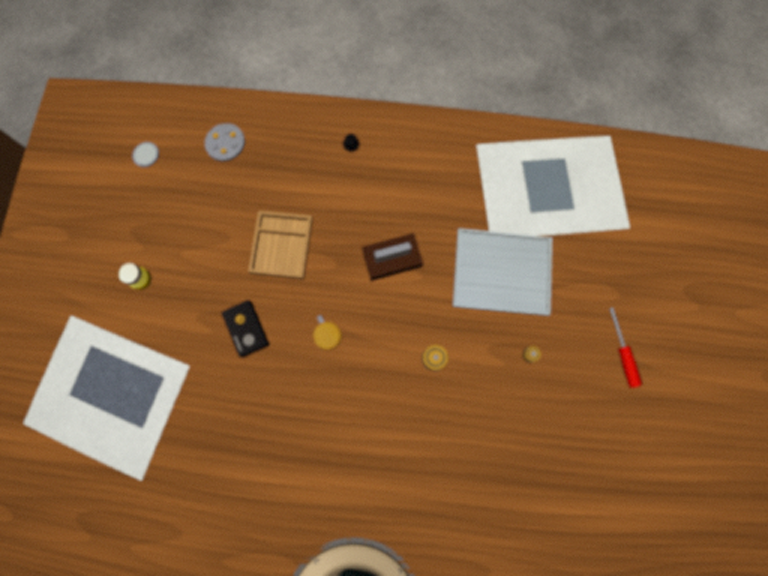

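View pics/side0.png

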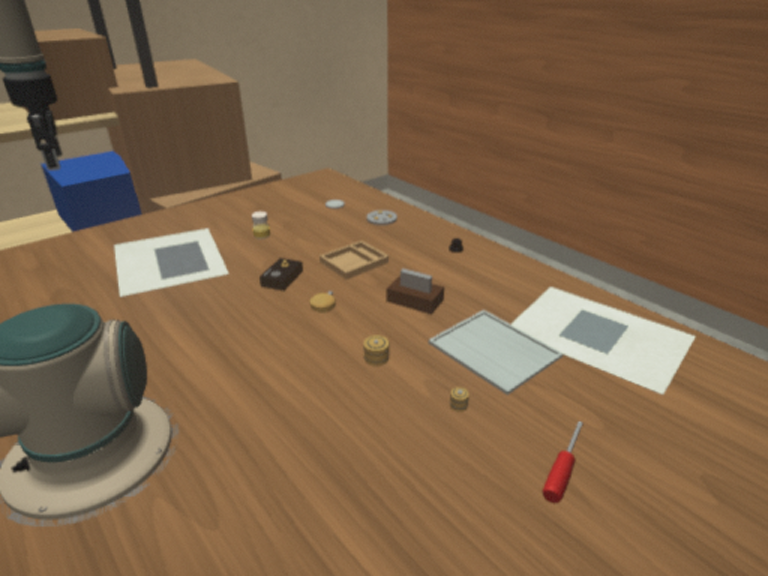

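```bash
cat > fit.py <<'E'
from h import *
from scipy.optimize import minimize
def box(sx,sy,z0,z1,cx=0,cy=0): return np.array([[cx+a*sx/2,cy+b*sy/2,z] for a in(-1,1) for b in(-1,1) for z in(z0,z1)])
def cyl(r,z0,z1,cx=0):
    a=np.linspace(0,2*np.pi,24,endpoint=False); return np.array([[cx+r*np.cos(t),r*np.sin(t),z] for t in a for z in(z0,z1)])
M={"big_barrel_center":[cyl(.022,0,.034)],"small_barrel_center":[cyl(.014,0,.026)],
"movement_center":[box(.09,.056,0,.026),cyl(.004,.026,.036,.017)],
"bob_center":[np.r_[cyl(.025,.005,.017),cyl(.02,0,.022)],box(.019,.008,.007,.015,.0295)],
"dial_center":[box(.012,.064,.032,.064)],"rack":[box(.06,.1,0,.032)],"case_tray":[box(.12,.102,0,.018)],"metal_tray":[box(.15,.18,0,.008)]}
def rend(c,parts,p,z=0,S=4):
    m=np.zeros((384*S,512*S),np.uint8); R=np.array([[np.cos(p[2]),-np.sin(p[2])],[np.sin(p[2]),np.cos(p[2])]])
    for q in parts:
        w=np.c_[q[:,:2]@R.T+p[:2],q[:,2]+z]; uv=(proj(c,w)[:,::-1]+.5)*S-.5
        cv2.fillConvexPoly(m,cv2.convexHull(uv.astype(np.float32)).round().astype(np.int32),1)
    return m
def fit(pairs,t,p0,z=0):
    big=[cv2.resize(r.astype(np.uint8),None,fx=4,fy=4,interpolation=cv2.INTER_NEAREST) for _,r in pairs]
    def cost(p):
        s=0
        for (c,_),b in zip(pairs,big):
            m=rend(c,M[t],p,z); s+=1-(m&b).sum()/max(1,(m|b).sum())
        return s/len(pairs)
    r=minimize(cost,p0,method="Nelder-Mead",options=dict(initial_simplex=np.array(p0)+np.array([[0,0,0],[.012,0,0],[0,.012,0],[0,0,.25]]),xatol=2e-4,fatol=1e-4,maxiter=120))
    return r.x,r.fun
E
cat > f0.py <<'E'
from fit import *
C={n:cams.camera(n) for n in("top","side")}
P0={"big_barrel_center":(.433,-.092,0),"movement_center":(.45,.246,.52),"bob_center":(.46,.1,.1),"dial_center":(.608,.002,.38),"rack":(.608,0,.38),"case_tray":(.615,.208,0),"metal_tray":(.612,-.207,0),"small_barrel_center":(.46,-.266,0)}
for t,p0 in P0.items():
    pr={}
    for n,c in C.items():
        r=[q for q in cut_out(c,t) if np.linalg.norm(q["point"]-proj(c,[p0[0],p0[1],.02])[0])<25]
        if r: pr[n]=(c,r[0]["region"])
    for k in ([list(pr)] if len(pr)<2 else [list(pr),["top"],["side"]]):
        if not k: continue
        x,f=fit([pr[n] for n in k],t,p0); print(t,k,np.round(x,4),round(np.degrees(x[2]),1),round(f,3))
E
python3 f0.py; python3 -c "
from rig import robot;s=robot.state();print(s)"
```

```text
big_barrel_center ['top', 'side'] [ 0.4386 -0.0938  0.0891] 5.1 0.071
big_barrel_center ['top'] [ 0.4385 -0.0933 -0.0812] -4.7 0.061
big_barrel_center ['side'] [ 0.4376 -0.0953  0.0884] 5.1 0.064
movement_center ['top', 'side'] [0.4531 0.2508 0.5616] 32.2 0.089
movement_center ['top'] [0.4531 0.2511 0.5733] 32.8 0.051
movement_center ['side'] [0.4538 0.2529 0.5837] 33.4 0.124
bob_center ['top', 'side'] [0.4588 0.0999 0.55  ] 31.5 0.075
bob_center ['top'] [0.4589 0.1002 0.562 ] 32.2 0.068
bob_center ['side'] [0.4583 0.0987 0.6142] 35.2 0.075
dial_center ['top', 'side'] [6.157e-01 3.000e-04 3.909e-01] 22.4 0.111
dial_center ['top'] [0.615  0.0024 0.4031] 23.1 0.105
dial_center ['side'] [ 0.6148 -0.0022  0.3838] 22.0 0.06
rack ['top', 'side'] [0.6156 0.002  0.3866] 22.2 0.285
rack ['top'] [0.6155 0.0025 0.3955] 22.7 0.23
rack ['side'] [ 0.6117 -0.0026  0.49  ] 28.1 0.326
case_tray ['top', 'side'] [ 0.6185  0.2107 -0.0151] -0.9 0.064
case_tray ['top'] [0.6203 0.2117 0.0011] 0.1 0.055
case_tray ['side'] [ 0.6173  0.2092 -0.0158] -0.9 0.06
metal_tray ['top', 'side'] [ 0.6131 -0.2088  0.014
[... 303 characters left out ...]
92  0.0316] 1.8 0.104
{'clock': 2.1, 'qpos': array([ 1.18901281e+00,  2.75901185e-01,  1.50488482e+00,  2.34693589e-05,
        1.36065464e+00, -1.20977819e-01]), 'joint_velocities': array([ 0.00288626, -0.0006349 ,  0.00166759,  0.00028312, -0.00153073,
       -0.00123726]), 'effort': array([-2.23609654e-04, -4.16651809e+01, -2.46093553e+01, -5.42912096e-05,
        1.88806721e-04,  1.93751634e-05]), 'tcp_pos': array([0.1482755, 0.5556133, 0.2313334]), 'orientation': array([4.08518137e-01, 3.11490279e+00, 2.40241122e-04]), 'wrist_force': array([-0.36794273, -0.11701376,  0.50982094]), 'ft_torque': array([0.02789179, 0.00620993, 0.02821266]), 'finger_force': 0.0, 'width': 1.0011349217594494}
```

Request:
{"fn": "servo_tool", "kwargs": {"series": [[0.25, [0.2, -0.325, 0], [0, 0, 0.26]], [0.25, [0.2, -0.325, 0], [0, 0, 0.26]], [0.25, [0.2, -0.325, 0], [0, 0, 0.26]], [0.25, [0.2, -0.325, 0], [0, 0, 0.26]], [0.25, [0.2, -0.325, 0], [0, 0, 0.26]], [0.25, [0.2, -0.325, 0], [0, 0, 0.26]], [0.25, [0.2, -0.325, 0], [0, 0, 0.26]], [0.25, [0.2, -0.325, 0], [0, 0, 0.26]]], "force": 40}}

```text
clock: 2.9
tcp_pos: [0.3494, 0.228, 0.2316]
orientation: [0.004, 3.14, -0.001]
wrist_force: [0.1, 0.7, -0.3]
width: 0.749
finger_force: 0.0
```

Request:
{"fn": "servo_tool", "kwargs": {"series": [[0.25, [0.09, -0.325, -0.1], [0, 0, 0]], [0.25, [0.09, -0.325, -0.1], [0, 0, 0]], [0.25, [0.09, -0.325, -0.1], [0, 0, 0]], [0.25, [0.09, -0.325, -0.1], [0, 0, 0]], [0.25, [0.09, -0.325, -0.1], [0, 0, 0]], [0.25, [0.09, -0.325, -0.1], [0, 0, 0]], [0.25, [0.09, -0.325, -0.1], [0, 0, 0]], [0.25, [0.09, -0.325, -0.1], [0, 0, 0]]]}}

```text
clock: 3.7
tcp_pos: [0.4398, -0.0996, 0.1301]
orientation: [0.01, 3.141, -0.003]
wrist_force: [-0.7, -0.1, -0.6]
width: 0.753
finger_force: 0.0
```

Request:
{"fn": "servo_tool", "kwargs": {"series": [[0.25, [0, 0, -0.045], [0, 0, 0]], [0.25, [0, 0, -0.08], [0, 0, 0]], [0.25, [0, 0, -0.08], [0, 0, 0]]]}}

```text
clock: 4.0
tcp_pos: [0.4345, -0.0926, 0.0482]
orientation: [-0.002, -3.132, -0.006]
wrist_force: [-0.4, 0.4, 0.5]
width: 0.75
finger_force: 0.0
```

```bash
python3 - <<'E'
from h import *
print({k:robot.state()[k] for k in("tcp_pos","orientation","wrist_force")})
c=cams.camera("side"); save(c,"s1.png",(170,290,180,320),5)
E
```

```text
{'tcp_pos': array([ 0.43448366, -0.09264389,  0.048196  ]), 'orientation': array([-1.71761580e-03, -3.13248382e+00, -6.04347967e-03]), 'wrist_force': array([-0.43667706,  0.37578752,  0.45479065])}
```

View pics/s1.png

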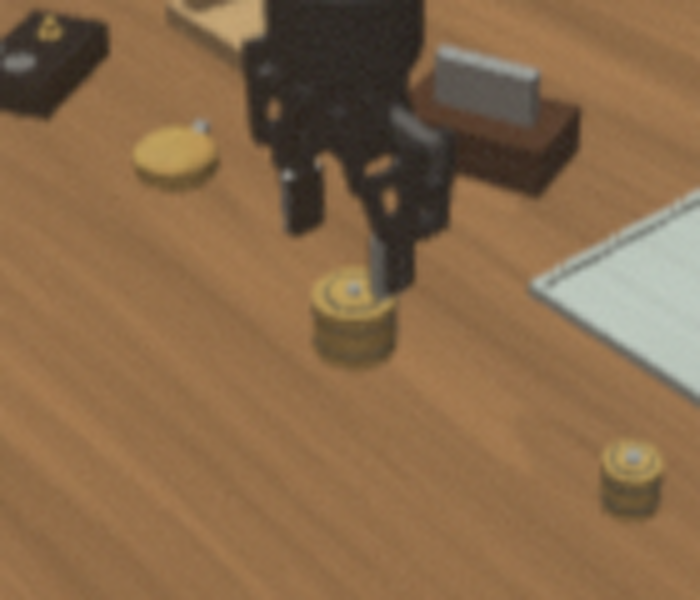

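Request:
{"fn": "servo_tool", "kwargs": {"series": [[0.25, [0, 0, -0.02], [0, 0, 0]], [0.25, [0, 0, -0.039], [0, 0, 0]], [0.25, [0, 0, -0.039], [0, 0, 0]], [0.7, [0, 0, -0.039], [0, 0, 0]], [0.7, [0, 0, -0.039], [0, 0, 0]], [0.7, [0, 0, -0.039], [0, 0, 0]], [0.7, [0, 0, -0.039], [0, 0, 0]], [0.7, [0, 0, -0.039], [0, 0, 0]]]}}

```text
clock: 4.85
tcp_pos: [0.4398, -0.0947, 0.0143]
orientation: [0.001, 3.138, -0.002]
wrist_force: [-1.2, -0.2, 7.2]
width: 0.497
finger_force: 40.4
```

```bash
python3 - <<'E'
from h import *
s=robot.state();print({k:s[k] for k in("tcp_pos","orientation","wrist_force","width","finger_force")})
c=cams.camera("side"); save(c,"s2.png",(170,290,180,320),5)
E
```

```text
{'tcp_pos': array([ 0.43979637, -0.09469476,  0.01428751]), 'orientation': array([ 1.04941449e-03,  3.13787653e+00, -1.57395699e-03]), 'wrist_force': array([-1.22852492, -0.1842656 ,  7.19661811]), 'width': 0.4970705396311659, 'finger_force': 40.43187618255615}
```

View pics/s2.png

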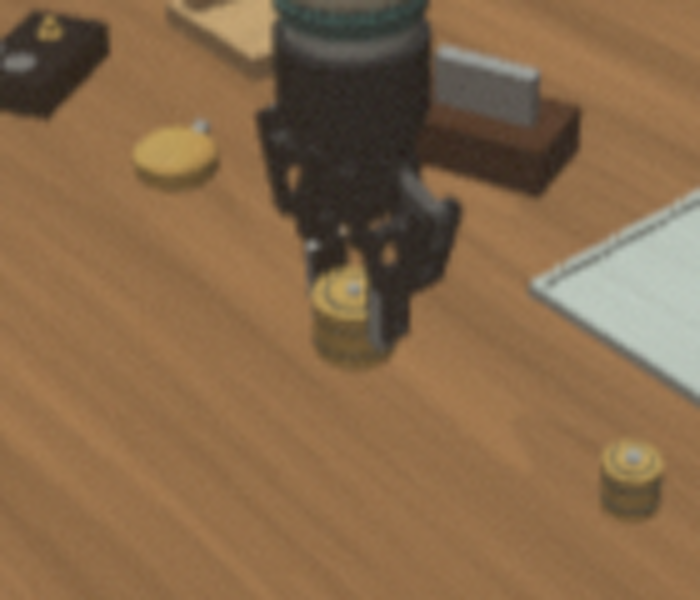

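Request:
{"fn": "servo_tool", "kwargs": {"series": [[0.7, [0, 0, 0.05], [0, 0, 0]], [0.7, [0, 0, 0.1], [0, 0, 0]], [0.7, [0.02, 0.04, 0.1], [0, 0, -0.01]], [0.7, [0.163, 0.305, 0.1], [0, 0, -0.01]], [0.7, [0.163, 0.305, 0.1], [0, 0, -0.01]], [0.7, [0.163, 0.305, 0.1], [0, 0, -0.01]], [0.7, [0.163, 0.305, 0.1], [0, 0, -0.01]], [0.7, [0.163, 0.305, 0.1], [0, 0, -0.01]]]}}

```text
clock: 5.7
tcp_pos: [0.5777, 0.1677, 0.1135]
orientation: [0.016, 3.14, 0.0]
wrist_force: [1.2, 0.3, -2.3]
width: 0.499
finger_force: 42.2
```

Request:
{"fn": "servo_tool", "kwargs": {"series": [[0.7, [0, 0, 0], [0, 0, 0]], [0.7, [0, 0, 0], [0, 0, 0]], [0.7, [0, 0, 0], [0, 0, 0]], [0.7, [0, 0, 0], [0, 0, 0]]]}}

```text
clock: 6.1
tcp_pos: [0.5762, 0.1643, 0.1126]
orientation: [-0.019, -3.141, 0.001]
wrist_force: [-0.0, -0.9, -1.5]
width: 0.499
finger_force: 42.2
```

Request:
{"fn": "servo_tool", "kwargs": {"series": [[0.7, [0.024, 0.045, 0], [0, 0, 0]], [0.7, [0.024, 0.045, 0], [0, 0, 0]], [0.7, [0.024, 0.045, -0.04], [0, 0, 0]], [0.7, [0.024, 0.045, -0.07], [0, 0, 0]], [0.7, [0.024, 0.045, -0.07], [0, 0, 0]]]}}

```text
clock: 6.6
tcp_pos: [0.597, 0.2085, 0.0383]
orientation: [-0.019, -3.132, 0.004]
wrist_force: [-0.6, -0.6, -2.4]
width: 0.499
finger_force: 42.2
```

```bash
python3 - <<'E'
from fit import *
s=robot.state();print({k:s[k] for k in("tcp_pos","orientation","wrist_force","width","finger_force")})
c=cams.camera("side"); save(c,"s3.png",(110,210,160,290),5)
t=cams.camera("top");
pr=[]
for k in(c,t):
    r=cut_out(k,"big_barrel_center"); 
    for q in r[:1]: print(q["conf"],q["point"],proj(k,[.6005,.211,.047])); pr.append((k,q["region"]))
print(fit(pr,"big_barrel_center",(.6,.211,0),.03))
E
```

```text
{'tcp_pos': array([0.59696829, 0.20851728, 0.03833811]), 'orientation': array([-0.01898367, -3.13180841,  0.00367599]), 'wrist_force': array([-0.64327256, -0.61409936, -2.42545627]), 'width': 0.4985204079904767, 'finger_force': 42.24714517593384}
0.5 [174.3, 238.4] [[164.19007907 230.94451938]]
0.22 [236.2, 354.3] [[165.25007627 183.58877534]]
(array([0.60091964, 0.13698743, 1.39486591]), np.float64(0.8250571708591963))
```

View pics/s3.png

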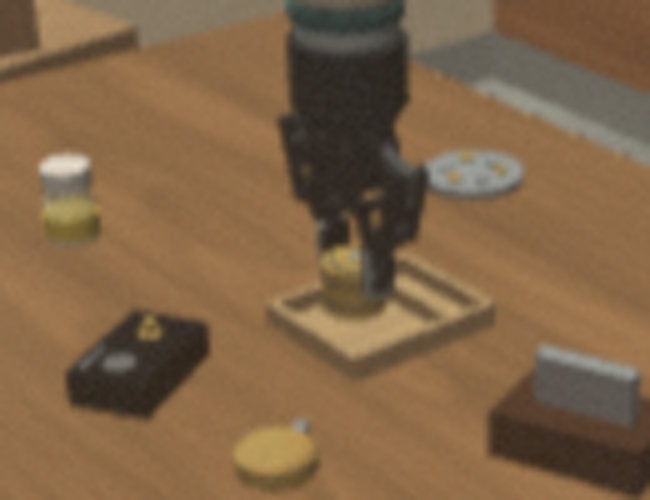

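Request:
{"fn": "servo_tool", "kwargs": {"series": [[0.7, [0, 0, -0.015], [0, 0, 0]], [0.7, [0, 0, -0.025], [0, 0, 0]], [0.7, [0, 0, -0.025], [0, 0, 0]], [0.7, [0, 0, -0.025], [0, 0, 0]]]}}

```text
clock: 7.2
tcp_pos: [0.6013, 0.2106, 0.018]
orientation: [0.017, 3.141, 0.0]
wrist_force: [0.3, -0.1, -1.6]
width: 0.501
finger_force: 43.7
```

Request:
{"fn": "servo_tool", "kwargs": {"series": [[0.4, [0, 0, 0], [0, 0, 0]], [0.4, [0, 0, 0], [0, 0, 0]], [0.4, [0, 0, 0.01], [0, 0, 0]], [0.4, [0, 0, 0.05], [0, 0, 0]], [0.4, [0, 0, 0.1], [0, 0, 0]], [0.6, [0, 0, 0.1], [0, 0, 0]]]}}

```text
clock: 7.8
tcp_pos: [0.6062, 0.2119, 0.1259]
orientation: [0.017, 3.126, 0.006]
wrist_force: [1.4, -0.6, 0.5]
width: 0.446
finger_force: 0.0
```

Request:
{"fn": "servo_tool", "kwargs": {"series": [[0.65, [0.014, -0.211, 0], [0, 0, -1.164]], [0.65, [0.014, -0.211, 0], [0, 0, -1.164]], [0.65, [0.014, -0.211, 0], [0, 0, -1.164]], [0.65, [0.014, -0.211, 0], [0, 0, -1.164]], [0.65, [0.014, -0.211, 0], [0, 0, -1.164]], [0.65, [0.014, -0.211, 0], [0, 0, -1.164]], [0.65, [0.014, -0.211, 0], [0, 0, -1.164]], [0.65, [0.014, -0.211, 0], [0, 0, -1.164]]]}}

```text
clock: 8.6
tcp_pos: [0.6152, -0.0009, 0.118]
orientation: [1.748, 2.609, 0.001]
wrist_force: [-0.1, 0.4, -0.5]
width: 0.348
finger_force: 0.0
```

Request:
{"fn": "servo_tool", "kwargs": {"series": [[0.65, [0, 0, -0.03], [0, 0, 0]], [0.65, [0, 0, -0.045], [0, 0, 0]], [0.65, [0, 0, -0.045], [0, 0, 0]]]}}

```text
clock: 8.9
tcp_pos: [0.6132, -0.0003, 0.0706]
orientation: [-1.739, -2.612, 0.003]
wrist_force: [0.2, -0.9, 1.3]
width: 0.351
finger_force: 0.0
```

```bash
python3 - <<'E'
from fit import *
s=robot.state();print({k:s[k] for k in("tcp_pos","orientation","wrist_force","width","finger_force")})
c=cams.camera("side"); save(c,"s4.png",(120,220,220,340),5)
r=[q for q in cut_out(c,"big_barrel_center") if q["conf"]>.3]
for q in r[:2]: print(q["conf"],q["point"],fit([(c,q["region"])],"big_barrel_center",(.6,.211,0),.004))
E
```

```text
{'tcp_pos': array([ 6.13225464e-01, -2.58528769e-04,  7.06264026e-02]), 'orientation': array([-1.73900861, -2.61179172,  0.0030862 ]), 'wrist_force': array([ 0.23593627, -0.8771041 ,  1.26050468]), 'width': 0.3506889611601086, 'finger_force': 0.0}
0.61 [168.7, 229.1] (array([0.60034168, 0.21490088, 0.03778739]), np.float64(0.20613581523612545))
```

View pics/s4.png

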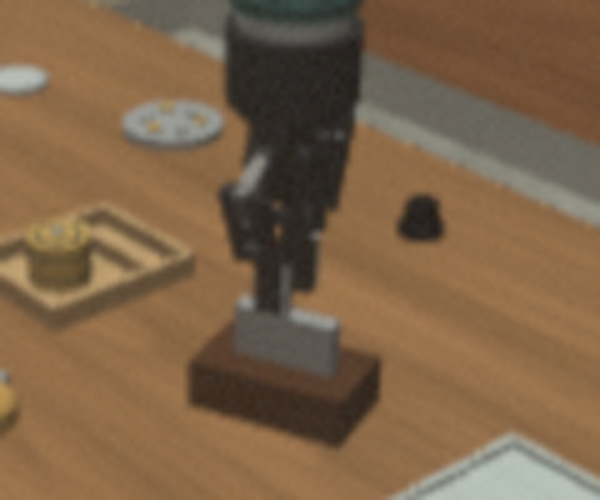

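Request:
{"fn": "servo_tool", "kwargs": {"series": [[0.65, [0, 0, -0.015], [0, 0, 0]], [0.65, [0, 0, -0.034], [0, 0, 0]], [0.65, [0, 0, -0.034], [0, 0, 0]], [1, [0, 0, -0.034], [0, 0, 0]], [1, [0, 0, -0.034], [0, 0, 0]], [1, [0, 0, -0.034], [0, 0, 0]], [1, [0, 0, -0.034], [0, 0, 0]], [1, [0, 0, -0.034], [0, 0, 0]]], "force": 40}}

```text
clock: 9.8
tcp_pos: [0.6159, -0.0005, 0.0397]
orientation: [1.74, 2.613, 0.002]
wrist_force: [-0.5, -0.8, 7.0]
width: 0.127
finger_force: 45.0
```

Request:
{"fn": "servo_tool", "kwargs": {"series": [[1, [0, 0, 0.03], [0, 0, 0]], [1, [0, 0, 0.075], [0, 0, 0]], [1, [0, 0, 0.075], [0, 0, 0]], [1, [0.022, 0.1, 0.075], [0, 0, -0.2]], [1, [0.022, 0.1, 0.075], [0, 0, -0.2]], [1, [0.044, 0.21, 0.075], [0, 0, -0.4]], [1, [0.044, 0.21, 0.075], [0, 0, -0.4]], [1, [0.044, 0.21, 0.075], [0, 0, -0.4]]]}}

```text
clock: 10.6
tcp_pos: [0.6592, 0.2146, 0.1125]
orientation: [-2.222, -2.219, -0.003]
wrist_force: [-0.2, -0.1, -1.9]
width: 0.132
finger_force: 44.0
```

Request:
{"fn": "servo_tool", "kwargs": {"series": [[1, [0, 0, -0.03], [0, 0, 0]], [1, [0, 0, -0.05], [0, 0, 0]], [1, [0, 0, -0.05], [0, 0, 0]], [1, [0, 0, -0.05], [0, 0, 0]]]}}

```text
clock: 11.0
tcp_pos: [0.6588, 0.2091, 0.0629]
orientation: [-2.226, -2.217, 0.002]
wrist_force: [-0.4, -0.0, -0.9]
width: 0.13
finger_force: 44.0
```

```bash
python3 - <<'E'
from fit import *
s=robot.state();print({k:s[k] for k in("tcp_pos","orientation","wrist_force","width","finger_force")})
c=cams.camera("side"); im=c["color"].copy()
# expected dial lower edge rectangle and slot at wall top
def poly(w,col):
    for a,b in zip(w,np.roll(w,-1,0)):
        p=proj(c,np.array([a,b]))[:,::-1]*5; cv2.line(big,tuple((p[0]-[800,450]).astype(int).tolist()),tuple((p[1]-[800,450]).astype(int).tolist()),col,1)
big=cv2.resize(im[90:190,160:280,::-1],None,fx=5,fy=5,interpolation=cv2.INTER_CUBIC)
y=-.008;R=np.array([[np.cos(y),-np.sin(y)],[np.sin(y),np.cos(y)]])
def rect(x0,x1,y0,y1,z): return np.c_[np.array([[x0,y0],[x1,y0],[x1,y1],[x0,y1]])@R.T+[.6185,.2107],[z]*4]
poly(rect(.028,.054,-.045,.045,.018),(255,0,0)); poly(rect(.035,.047,-.032,.032,.029),(0,255,0));poly(rect(.035,.047,-.032,.032,.089),(0,255,0))
cv2.imwrite("pics/s5.png",big)
E
```

```text
{'tcp_pos': array([0.65879596, 0.20906471, 0.06290027]), 'orientation': array([-2.22573221e+00, -2.21656296e+00,  1.67252509e-03]), 'wrist_force': array([-0.37837398, -0.04390649, -0.93206575]), 'width': 0.12988816171826797, 'finger_force': 44.00977313518524}
```

View pics/s5.png

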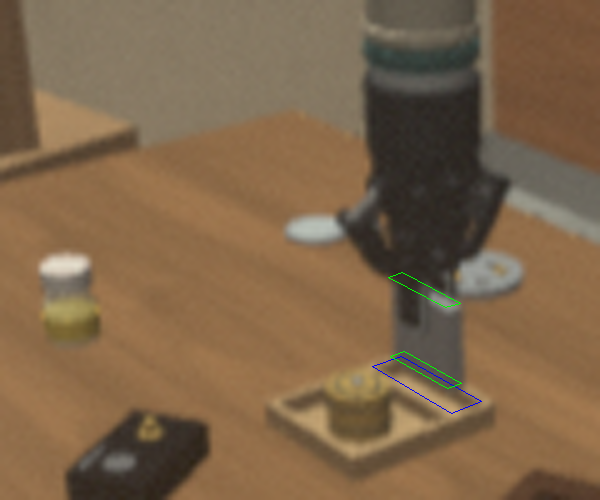

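Request:
{"fn": "servo_tool", "kwargs": {"series": [[1, [0, 0, -0.012], [0, 0, 0]], [1, [0, 0, -0.02], [0, 0, 0]], [1, [0, 0, -0.024], [0, 0, 0]], [1, [0, 0, -0.025], [0, 0, 0]], [1, [0, 0, -0.025], [0, 0, 0]]]}}

```text
clock: 11.55
tcp_pos: [0.6586, 0.2093, 0.0397]
orientation: [2.226, 2.217, -0.001]
wrist_force: [-3.7, -1.6, 7.1]
width: 0.128
finger_force: 45.1
```

Request:
{"fn": "servo_tool", "kwargs": {"series": [[0.8, [0, 0, 0], [0, 0, 0]], [0.72, [0, 0, 0], [0, 0, 0]], [0.72, [0, 0, 0], [0, 0, 0]], [0.72, [0, 0, 0.01], [0, 0, 0]], [0.72, [0, 0, 0.03], [0, 0, 0]], [0.72, [0, 0, 0.07], [0, 0, 0]], [0.6, [0, 0, 0.1], [0, 0, 0]], [0.3, [0, 0, 0.1], [0, 0, 0]]]}}

```text
clock: 12.35
tcp_pos: [0.6625, 0.2104, 0.1447]
orientation: [2.221, 2.213, 0.015]
wrist_force: [0.1, 0.0, 1.0]
width: 0.557
finger_force: 0.0
```

Request:
{"fn": "servo_tool", "kwargs": {"series": [[0.1, [-0.05, 0.01, 0], [0, 0, -0.14]], [0.1, [-0.1, 0.02, 0], [0, 0, -0.28]], [0.1, [-0.15, 0.03, 0], [0, 0, -0.42]], [0.1, [-0.206, 0.041, 0], [0, 0, -0.56]], [0.1, [-0.206, 0.041, -0.02], [0, 0, -0.7]], [0.1, [-0.206, 0.041, -0.05], [0, 0, -0.84]], [0.1, [-0.206, 0.041, -0.08], [0, 0, -0.995]], [0.1, [-0.206, 0.041, -0.08], [0, 0, -0.995]]]}}

```text
clock: 13.15
tcp_pos: [0.4494, 0.2494, 0.0551]
orientation: [3.013, 0.886, -0.014]
wrist_force: [-0.9, -0.5, 0.6]
width: 0.898
finger_force: 0.0
```

```bash
python3 - <<'E'
from fit import *
s=robot.state();print({k:s[k] for k in("tcp_pos","orientation","wrist_force","width","finger_force")})
c=cams.camera("side"); save(c,"s6.png",(90,210,130,290),5)
E
```

```text
{'tcp_pos': array([0.44943367, 0.24937397, 0.05511425]), 'orientation': array([ 3.01306781,  0.8862963 , -0.0135352 ]), 'wrist_force': array([-0.90887744, -0.54993434,  0.63314091]), 'width': 0.8981383161764086, 'finger_force': 0.0}
```

View pics/s6.png

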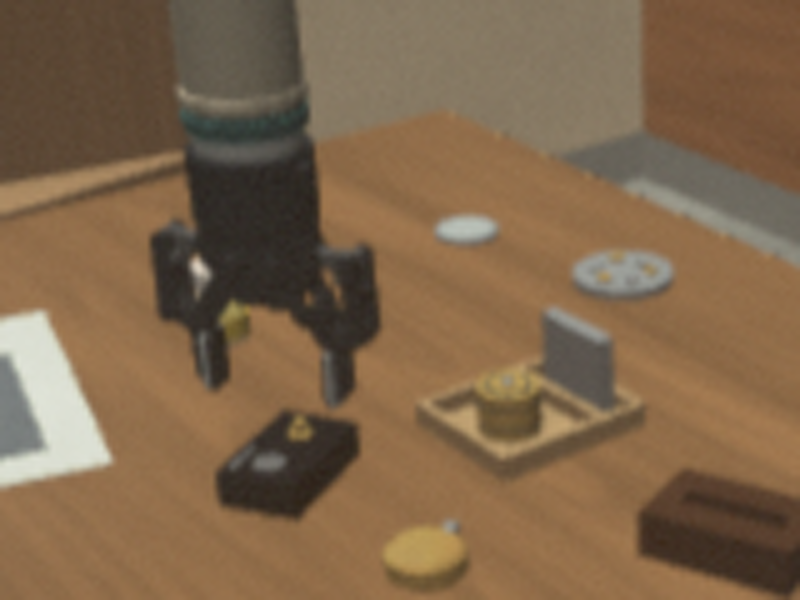

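```bash
python3 - <<'E'
from fit import *
c=cams.camera("side"); s=robot.state(); print(s["tcp_pos"],s["orientation"])
def cr(P): return np.round((proj(c,P)[:,::-1]-[130,90])*5)
a=np.radians(-57.5); d=np.array([np.cos(a),np.sin(a),0])*.045
T=np.array([.453,.251,.068]); print("tips",cr([T-d,T+d,T]).tolist(), "box top", cr([[.453,.251,.026]]).tolist())
r=cut_out(c,"movement_center")[0]; print(r["conf"],fit([(c,r["region"])],"movement_center",(.453,.251,.57)))
E
```

```text
[0.45282582 0.25051496 0.05826326] [ 3.01261740e+00  8.90257157e-01 -1.98683962e-03]
tips [[213.0, 377.0], [342.0, 397.0], [277.0, 387.0]] box top [[284.0, 445.0]]
0.73 (array([0.45303834, 0.2509008 , 0.57702382]), np.float64(0.11486299474121231))
```

Request:
{"fn": "servo_tool", "kwargs": {"series": [[0.1, [0, 0, -0.03], [0, 0, 0]], [0.15, [0, 0, -0.055], [0, 0, 0]], [0.2, [0, 0, -0.055], [0, 0, 0]], [0.6, [0, 0, -0.055], [0, 0, 0]], [0.6, [0, 0, -0.055], [0, 0, 0]], [0.6, [0, 0, -0.055], [0, 0, 0]], [0.6, [0, 0, -0.055], [0, 0, 0]]], "force": 40}}

```text
clock: 14.0
tcp_pos: [0.4541, 0.251, 0.0047]
orientation: [-3.014, -0.886, -0.005]
wrist_force: [0.9, -1.1, 5.6]
width: 0.647
finger_force: 43.6
```

Request:
{"fn": "servo_tool", "kwargs": {"series": [[0.6, [0, 0, 0.04], [0, 0, 0]], [0.6, [0, 0, 0.08], [0, 0, 0]], [0.6, [0.016, -0.04, 0.08], [0, 0, -0.09]], [0.6, [0.032, -0.085, 0.08], [0, 0, -0.18]], [0.6, [0.048, -0.128, 0.08], [0, 0, -0.27]], [0.6, [0.064, -0.17, 0.08], [0, 0, -0.36]], [0.6, [0.08, -0.213, 0.08], [0, 0, -0.45]], [0.6, [0.096, -0.256, 0.08], [0, 0, -0.557]]]}}

```text
clock: 14.8
tcp_pos: [0.5494, -0.0072, 0.0838]
orientation: [3.142, 0.017, 0.001]
wrist_force: [0.7, 0.0, -1.3]
width: 0.647
finger_force: 43.0
```

Request:
{"fn": "servo_tool", "kwargs": {"series": [[0.6, [0.016, -0.043, 0], [0, 0, 0]], [0.6, [0.032, -0.085, 0], [0, 0, 0]], [0.6, [0.048, -0.128, 0], [0, 0, 0]], [0.6, [0.064, -0.17, 0], [0, 0, 0]], [0.6, [0.064, -0.17, -0.02], [0, 0, 0]], [0.6, [0.064, -0.17, -0.05], [0, 0, 0]], [0.6, [0.064, -0.17, -0.05], [0, 0, 0]], [0.6, [0.064, -0.17, -0.05], [0, 0, 0]]]}}

```text
clock: 15.6
tcp_pos: [0.6125, -0.1751, 0.0332]
orientation: [-3.141, -0.024, 0.002]
wrist_force: [0.6, -0.5, -0.8]
width: 0.643
finger_force: 43.0
```

```bash
python3 - <<'E'
from fit import *
s=robot.state();print({k:s[k] for k in("tcp_pos","orientation","wrist_force","width","finger_force")})
c=cams.camera("side"); save(c,"s7.png",(140,270,230,390),5)
E
```

```text
{'tcp_pos': array([ 0.612544  , -0.17514495,  0.0332152 ]), 'orientation': array([-3.14100464e+00, -2.35172933e-02,  2.20612515e-03]), 'wrist_force': array([ 0.64508711, -0.46019504, -0.82348835]), 'width': 0.6425052343451151, 'finger_force': 43.04832637310028}
```

View pics/s7.png

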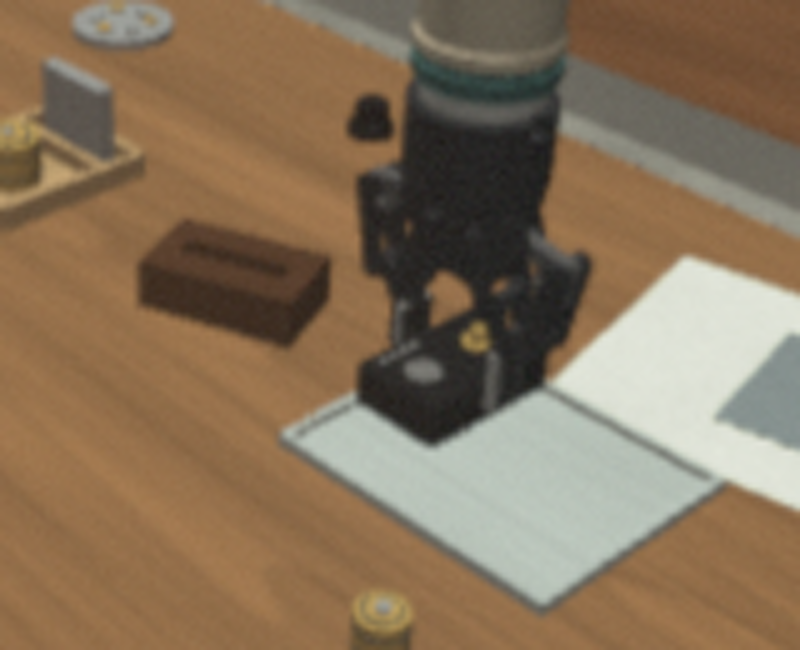

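Request:
{"fn": "servo_tool", "kwargs": {"series": [[0.6, [0, 0, -0.013], [0, 0, 0]], [0.6, [0, 0, -0.023], [0, 0, 0]], [0.6, [0, 0, -0.026], [0, 0, 0]], [0.6, [0, 0, -0.026], [0, 0, 0]]]}}

```text
clock: 16.05
tcp_pos: [0.6127, -0.175, 0.0078]
orientation: [-3.141, -0.024, 0.001]
wrist_force: [-1.4, 1.2, 3.6]
width: 0.643
finger_force: 43.6
```

Request:
{"fn": "servo_tool", "kwargs": {"series": [[0.28, [0, 0, 0], [0, 0, 0]], [0.28, [0, 0, 0], [0, 0, 0]], [0.28, [0, 0, 0.01], [0, 0, 0]], [0.28, [0, 0, 0.04], [0, 0, 0]], [0.28, [0, 0, 0.09], [0, 0, 0]], [0.28, [0, 0, 0.09], [0, 0, 0]]]}}

```text
clock: 16.65
tcp_pos: [0.6179, -0.1773, 0.105]
orientation: [3.136, 0.023, 0.021]
wrist_force: [0.9, -1.1, 0.3]
width: 0.724
finger_force: 0.0
```

Request:
{"fn": "servo_tool", "kwargs": {"series": [[0.25, [-0.022, 0.039, 0], [0, 0, 0.08]], [0.25, [-0.044, 0.079, 0], [0, 0, 0.16]], [0.25, [-0.066, 0.118, 0], [0, 0, 0.24]], [0.25, [-0.088, 0.157, 0], [0, 0, 0.32]], [0.25, [-0.11, 0.196, 0], [0, 0, 0.4]], [0.25, [-0.132, 0.236, 0], [0, 0, 0.48]], [0.25, [-0.154, 0.275, 0], [0, 0, 0.543]], [0.25, [-0.154, 0.275, -0.03], [0, 0, 0.543]]]}}

```text
clock: 17.45
tcp_pos: [0.4587, 0.1037, 0.0703]
orientation: [-3.017, -0.873, -0.011]
wrist_force: [0.6, -1.1, 0.1]
width: 0.751
finger_force: 0.0
```

Request:
{"fn": "servo_tool", "kwargs": {"series": [[0.25, [0, 0, -0.015], [0, 0, 0]], [0.25, [0, 0, -0.015], [0, 0, 0]], [0.25, [0, 0, -0.015], [0, 0, 0]]]}}

```text
clock: 17.75
tcp_pos: [0.4595, 0.0996, 0.0528]
orientation: [3.02, 0.865, 0.001]
wrist_force: [-0.2, -0.5, 0.4]
width: 0.752
finger_force: 0.0
```

```bash
python3 - <<'E'
from fit import *
s=robot.state();print({k:s[k] for k in("tcp_pos","orientation","wrist_force","width","finger_force")})
c=cams.camera("side"); save(c,"s8.png",(140,270,170,330),5)
for q in cut_out(c,"bob_center")[:1]: print(q["conf"],q["point"],fit([(c,q["region"])],"bob_center",(.459,.1,.55)))
for q in cut_out(c,"movement_center")[:1]: print(q["conf"],q["point"],fit([(c,q["region"])],"movement_center",(.613,-.175,0),.003))
E
```

```text
{'tcp_pos': array([0.45946652, 0.09958167, 0.05278595]), 'orientation': array([3.01998782e+00, 8.64690549e-01, 9.61156148e-04]), 'wrist_force': array([-0.23058284, -0.46379719,  0.38598892]), 'width': 0.7524516733910178, 'finger_force': 0.0}
0.54 [198.9, 219.3] (array([0.45805383, 0.10190909, 0.48295624]), np.float64(0.07906425821735263))
0.95 [224.0, 320.9] (array([ 0.61276044, -0.17454253,  0.01119116]), np.float64(0.09040346075748207))
```

View pics/s8.png

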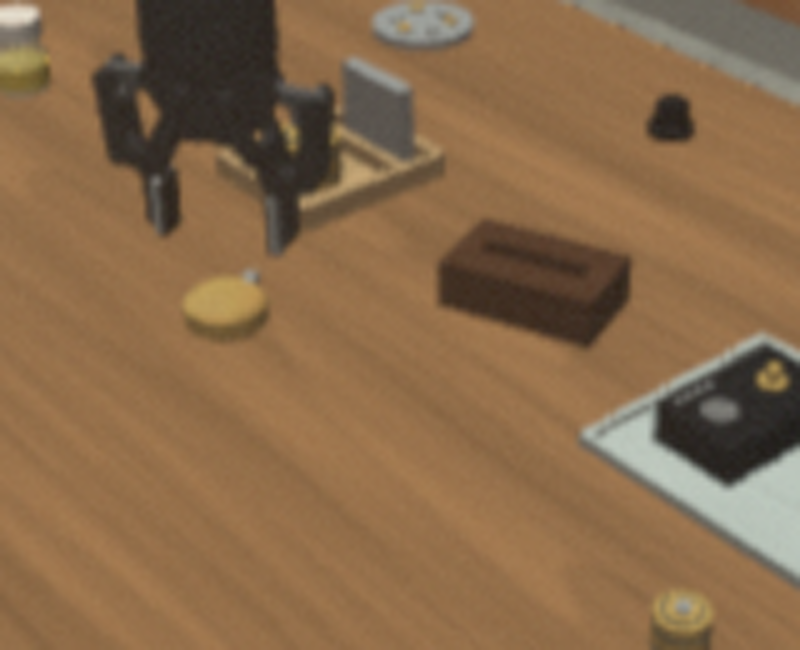

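Request:
{"fn": "servo_tool", "kwargs": {"series": [[0.3, [0, 0, -0.025], [0, 0, 0]], [0.33, [0, 0, -0.045], [0, 0, 0]], [0.33, [0, 0, -0.052], [0, 0, 0]], [0.33, [0, 0, -0.052], [0, 0, 0]]]}}

```text
clock: 18.3
tcp_pos: [0.4589, 0.0993, 0.0001]
orientation: [-3.02, -0.864, 0.002]
wrist_force: [-0.2, -0.2, -0.8]
width: 0.671
finger_force: 0.0
```

Request:
{"fn": "servo_tool", "kwargs": {"series": [[0.7, [0, 0, 0], [0, 0, 0]], [0.7, [0, 0, 0], [0, 0, 0]], [0.7, [0, 0, 0], [0, 0, 0]], [0.7, [0, 0, 0], [0, 0, 0]]], "force": 50}}

```text
clock: 18.7
tcp_pos: [0.4597, 0.0996, 0.0013]
orientation: [3.02, 0.865, 0.003]
wrist_force: [-1.6, -0.9, 6.6]
width: 0.562
finger_force: 52.4
```

Request:
{"fn": "servo_tool", "kwargs": {"series": [[0.7, [0, 0, 0.045], [0, 0, 0]], [0.7, [0, 0, 0.09], [0, 0, 0]], [0.7, [0.019, -0.044, 0.09], [0, 0, 0.13]], [0.7, [0.039, -0.088, 0.09], [0, 0, 0.26]], [0.7, [0.058, -0.132, 0.09], [0, 0, 0.39]], [0.7, [0.078, -0.176, 0.09], [0, 0, 0.52]], [0.7, [0.078, -0.176, 0.09], [0, 0, 0.52]]]}}

```text
clock: 19.4
tcp_pos: [0.5412, -0.0824, 0.0906]
orientation: [2.693, 1.605, 0.004]
wrist_force: [-0.6, 0.6, -1.8]
width: 0.556
finger_force: 53.7
```

Request:
{"fn": "servo_tool", "kwargs": {"series": [[0.7, [0.019, -0.044, 0], [0, 0, 0.13]], [0.7, [0.039, -0.088, 0], [0, 0, 0.26]], [0.7, [0.058, -0.132, 0], [0, 0, 0.39]], [0.7, [0.077, -0.177, 0], [0, 0, 0.51]], [0.7, [0.077, -0.177, -0.03], [0, 0, 0.51]], [0.7, [0.077, -0.177, -0.06], [0, 0, 0.51]], [0.7, [0.077, -0.177, -0.06], [0, 0, 0.51]], [0.7, [0.077, -0.177, -0.06], [0, 0, 0.51]]]}}

```text
clock: 20.2
tcp_pos: [0.6134, -0.2527, 0.0297]
orientation: [-2.201, -2.239, 0.001]
wrist_force: [0.2, 0.2, -2.1]
width: 0.56
finger_force: 53.7
```

```bash
python3 - <<'E'
from fit import *
s=robot.state();print({k:s[k] for k in("tcp_pos","orientation","wrist_force","width","finger_force")})
c=cams.camera("side"); save(c,"s9.png",(150,270,230,390),5)
E
```

```text
{'tcp_pos': array([ 0.613434  , -0.25266727,  0.02969   ]), 'orientation': array([-2.20115775e+00, -2.23861444e+00,  7.10943706e-04]), 'wrist_force': array([ 0.2325464 ,  0.17199105, -2.11948784]), 'width': 0.5600759322224698, 'finger_force': 53.720104889944196}
```

View pics/s9.png

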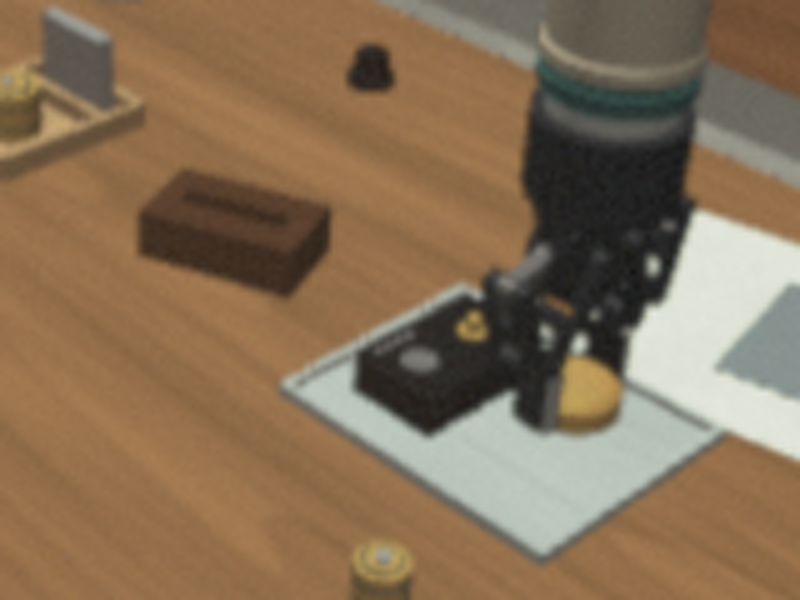

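Request:
{"fn": "servo_tool", "kwargs": {"series": [[0.7, [0, 0, -0.013], [0, 0, 0]], [0.7, [0, 0, -0.023], [0, 0, 0]], [0.7, [0, 0, -0.0265], [0, 0, 0]], [0.7, [0, 0, -0.0265], [0, 0, 0]]]}}

```text
clock: 20.65
tcp_pos: [0.6137, -0.253, 0.0043]
orientation: [-2.202, -2.24, 0.0]
wrist_force: [-1.4, 1.2, 2.1]
width: 0.559
finger_force: 54.0
```

Request:
{"fn": "servo_tool", "kwargs": {"series": [[0.34, [0, 0, 0], [0, 0, 0]], [0.34, [0, 0, 0], [0, 0, 0]], [0.34, [0, 0, 0.01], [0, 0, 0]], [0.34, [0, 0, 0.04], [0, 0, 0]], [0.34, [0, 0, 0.09], [0, 0, 0]], [0.34, [-0.04, 0.03, 0.12], [0, 0, 0]], [0.34, [-0.08, 0.06, 0.15], [0, 0, 0]], [0.34, [-0.12, 0.09, 0.18], [0, 0, 0]]]}}

```text
clock: 21.45
tcp_pos: [0.5102, -0.1756, 0.1728]
orientation: [2.202, 2.239, 0.001]
wrist_force: [0.1, -0.4, 0.2]
width: 0.663
finger_force: 0.0
```

Request:
{"fn": "servo_tool", "kwargs": {"series": [[0.34, [-0.04, 0.03, 0.03], [0, 0, 0]], [0.34, [-0.08, 0.06, 0.03], [0, 0, 0]], [0.34, [-0.12, 0.09, 0.03], [0, 0, 0]], [0.34, [-0.12, 0.09, 0.03], [0, 0, 0]], [0.34, [-0.12, 0.09, 0.03], [0, 0, 0]]]}}

```text
clock: 21.95
tcp_pos: [0.3902, -0.0855, 0.2021]
orientation: [2.2, 2.24, 0.002]
wrist_force: [0.6, 0.2, -0.4]
width: 0.658
finger_force: 0.0
```

```bash
python3 - <<'E'
from fit import *
s=robot.state();print({k:s[k] for k in("clock","tcp_pos","wrist_force","width")})
c=cams.camera("side"); save(c,"s10.png",(100,360,150,410),3); t=cams.camera("top"); save(t,"t10.png",(100,270,60,440),2)
E
```

```text
{'clock': 21.95, 'tcp_pos': array([ 0.39019632, -0.08548641,  0.20211594]), 'wrist_force': array([ 0.62929206,  0.20919953, -0.43529563]), 'width': 0.6578658312806497}
```

View pics/s10.png

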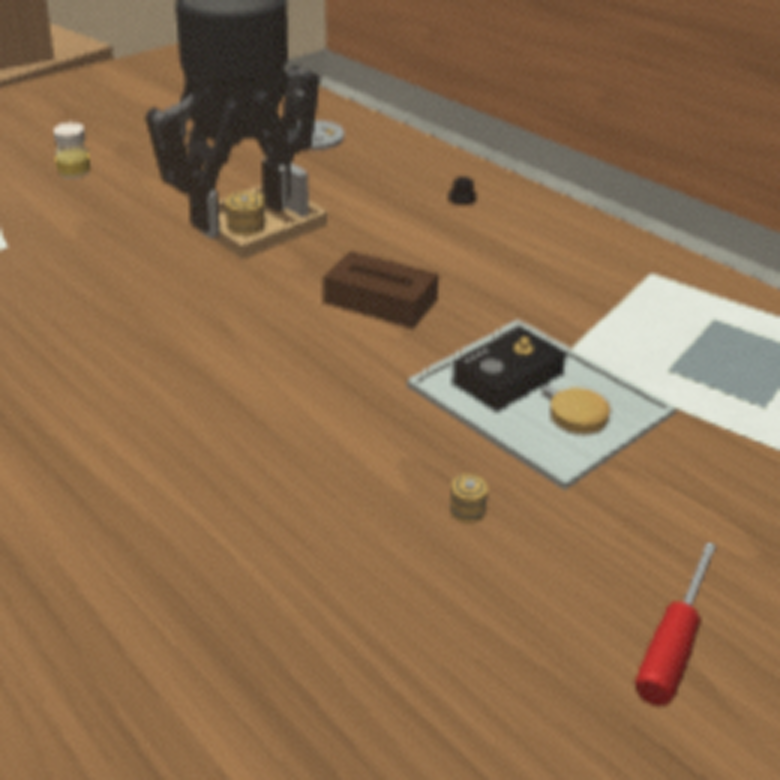

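View pics/t10.png

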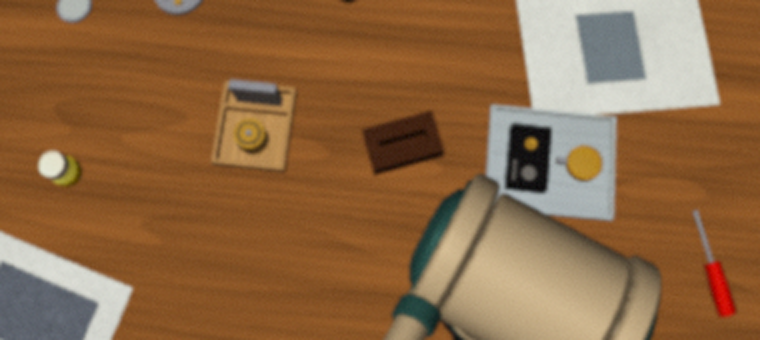

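The pictures show all four parts in place. The barrel (250,133 in the top crop) and the upright dial (253,90) are in the wooden tray. The movement (528,158), shaft up, and the bob (583,162) lie flat in the aluminium tray. The bystanders have not moved, so I'm handing in.

```bash
python3 -c "
from rig import robot;print(robot.job_done())"
```

```text
the job is handed in; nothing more can be done
None
```

Both kits are made up as asked and the job is handed in at about 22 s on the robot's clock; the final pictures show all four parts in place and the bystanders unmoved.

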